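# Tip the rusks into the bread-bin drawer and shut it

### The arm

A 6-joint arm with a two-finger parallel gripper is mounted at the origin on a cart in front of the work surface, level with it; the furniture and walls round the work are solid. World frame = base frame: x ahead of the robot, y to its left, z up, the work surface at z = 0. Lengths are in m, angles in rad, forces in N, time in s.
With the tool pointing down it reaches from about 0.3 to 0.775 m from the base axis. Payload 14.6 kg.
Tool frame: the origin (TCP) lies midway between the tips of the shut fingers; the grasp point (between the pads) lies 19 mm behind it (ctrl.pinch_z is the z of the grasp point in the tool frame, in m); z points along the fingers, y is the line along which they close (so a half turn about z gives the same grasp; the last joint's range is limited). The gripper opens to 94 mm and grips with 3 to 60 N. Pads are 16 mm wide; open, the fingers measure 119 mm over their backs; the gripper's body (75 mm by 177 mm) begins 78 mm behind the grasp point.
Start: joints at [1.237, 0.3, 1.521, -0, 1.321, -0.067], TCP at [0.145, 0.531, 0.205] pointing down, gripper open.
Joint ranges: [-3.03, 3.03], [-0.79, 2.21], [0.23, 2.52], [-1.04, 4.18], [0, 3.07], [-2.55, 2.55]. Speed limits (rad/s): [2.22, 2.22, 2.57, 3.14, 3.14, 3.14].

### API

Orientations are given as [roll, pitch, yaw] about the fixed x, y, z axes, in that order (R = Rz(yaw) Ry(pitch) Rx(roll)).
In Python, from station import ctrl, camera, ticket gives the robot as it stands. The module is installed in compiled form; this text tells all that it offers.
- The arm moves only by the shell command python3 -m inch 'ROWS' [FORCE]. ROWS is text: rows parted by semicolons, each of 7 numbers parted by spaces: the opening, from -1 (shut) to 1 (fully open), then the shift along the tool's x, y, z in units of 0.03 m (1.0 is 0.03 m), then the turn, a rotation vector about the tool's x, y, z in units of 10 degrees (1.0 is 10 degrees). In form: grip dx dy dz rx ry rz; .... A call has 1 to 10 rows; each row shifts and turns the commanded pose from where the row before left it, along the tool's axes as they then stand; what a row does not reach is not made up. A row lasts 1/8 s, in which the tool goes at most 62.5 mm and 10.7 degrees, less where a joint would pass 70% of its speed; a pose out of reach is approached as far as the arm can. A call with a number of a shift or a turn outside -1 to 1 is refused whole. A call with a gripper value outside its range is refused whole. The fingers move at their own pace and stop on an object; FORCE is the grip in N (left out, the last holds). Time passes only in rows, so rows that do not move let the fingers close. It gives the time, the measured TCP pose, the force, the opening and the grip force at its end, in the units of the state.
- ctrl.get_obs(): the state, without advancing time (a new reading comes with each control period).
- camera(name): name is "scene" or "top" or "wrist"; returns a dict with "img" (480x640x3 uint8, blue, green, red), "range_z" (480x640 float32, m along the optical axis (not along the pixel's ray), 0 where there is no reading), "intrinsics" (3x3 intrinsics, pixels), "view" (4x4, takes a point from world to camera coordinates). Camera axes: x right, y down, z forward; pixel columns grow to the right and rows downward; lengths in m; the calibration is good to about 2 mm. A picture is of the moment at which its call begins.
- ticket.hand_in(): hands the job in; it is judged then, once.
The state is a dict: "time_s": time; "qpos": joint angles; "joint_vel": joint speeds; "tau": joint torques, N m; "ee_pos": TCP position; "eef_rot": TCP orientation; "force": force on the tool from outside, world axes, zero at the start; "moment": the same for the moment, N m; "grip_width": finger opening in m; "grip_force": force on a finger pad.
Only numpy, scipy, OpenCV 4.12 (cv2) and the standard library are available. Lean on these libraries where they do the work, as an engineer would, in place of code of your own. Each camera call takes 0.05 s, during which the arm holds its last target. There are 200 camera calls.

### The job

Pick the steel tray up by its wooden grip with the three rusks on it, carry it to the open drawer of the bread bin and tip the tray low over the drawer so that all three rusks slide off into it. Then put the empty tray back down flat on the worktop and let go, and after that push the drawer fully home until it snaps past its spring catch and seats. Do not drop the rusks from high up, and leave the jars, tub, mug and canister standing where they are.

Things in the scene. Friction and masses are not known exactly. Their poses are not given: they have to be found in the camera images.
- bread_bin: pale wooden bread bin fixed on the worktop, 270 deep (x) x 230 wide (y) x 103 high; origin under the centre of its housing, its -x axis points out of the front towards the robot side. The drawer slides out along -x
- drawer (a joint): how far the bread-bin drawer is pulled out, m: 0 = fully home, about 0.19 at the start, limit 0.21. It slides with 1 to 2 N of friction; at 0.02 from home a spring catch (roller and rib) resists with about 7 N, then it seats against its end stop
- drawer_mid (a point): point moving with the drawer, on its inner floor (16 above the worktop), midway across, in the middle of the part standing open at the start; axes as the bread bin's. Inside, the drawer runs x -100 (front panel) to +127 (the rear under the housing, whose front edge is at about x +95 at the start), y +-90; wall tops 54 above this point, walls 8 thick
- drawer_front (a point): middle of the outer face of the drawer's flat front panel (226 wide, 14 thick, from 8 to 98 above the worktop, no knob, a dark finger strip near its top), 60 above the worktop; outward is -x; moves with the drawer. A gripper's body may foul the panel if the fingertips push low on it
- tray: bare steel tray, 240 long (x) x 150 wide (y), floor 5 thick, low side walls up to 28 high along both long sides, no wall at its +x end (open lip); origin under its centre, z up. At its -x end stands an upright wooden grip: a board 14 thick (x), 150 wide (y), top 55 above the underside. Empty about 0.28 kg
- tray_grip (a point): middle of the top edge of the tray's wooden grip, at (-113, 0, 55) of the tray; pinch the board across its thickness from above
- tray_lip (a point): middle of the tray's open lip, upper edge of the floor, at (120, 0, 5) of the tray
- rusk_1_center (a point): centre of an oblong rusk (twice-baked bread), 68 x 44 x 28 (x, y, z), about 40 g, lying loose on the tray
- rusk_2_center (a point): centre of an oblong rusk (twice-baked bread), 68 x 44 x 28 (x, y, z), about 40 g, lying loose on the tray
- rusk_3_center (a point): centre of an oblong rusk (twice-baked bread), 68 x 44 x 28 (x, y, z), about 40 g, lying loose on the tray
- spice_jar: spice jar with red cap, 45 diameter, 106 high, bystander; origin under its centre
- short_jar: glass jar with dark lid, 64 diameter, 99 high, bystander; origin under its centre
- tub: small yoghurt tub with foil lid, 72 diameter, 71 high, bystander; origin under its centre
- mug: dark mug, 84 x 116 with handle, 98 high, bystander; origin under its centre
- canister: pale canister with wooden lid, 77 diameter, 110 high, bystander; origin under its centre
- rusk_1: the rusk whose centre is given above; origin in the middle of its underside
- rusk_2: the rusk whose centre is given above; origin in the middle of its underside
- rusk_3: the rusk whose centre is given above; origin in the middle of its underside
There are look-alikes about, which are no part of the job. What is shaped like the rusk_3 but green is not meant.

How it is judged:
On the way, in this order (a step that is already met when the one before it is completed fails the run):
1. the tray is lifted more than 50 mm with all three rusks aboard (x of rusk_1_center in the frame of tray between -0.11 and 0.12 m and y of rusk_1_center in the frame of tray between -0.075 and 0.075 m and z of rusk_1_center in the frame of tray between 0 and 0.06 m and x of rusk_2_center in the frame of tray between -0.11 and 0.12 m and y of rusk_2_center in the frame of tray between -0.075 and 0.075 m and z of rusk_2_center in the frame of tray between 0 and 0.06 m and x of rusk_3_center in the frame of tray between -0.11 and 0.12 m and y of rusk_3_center in the frame of tray between -0.075 and 0.075 m and z of rusk_3_center in the frame of tray between 0 and 0.06 m and height (world z) of tray above 0.05 m), for 0.2 s.
2. the tray is tipped more than 12 degrees with its lip over the drawer (angle between tray's own z axis and vertical above 0.21 rad and horizontal distance between tray_lip and drawer_mid below 0.14 m).
3. all three rusks lie in the drawer, still open (x of rusk_1_center in the frame of drawer_mid between -0.105 and 0.14 m and y of rusk_1_center in the frame of drawer_mid between -0.092 and 0.092 m and z of rusk_1_center in the frame of drawer_mid between 0 and 0.075 m and x of rusk_2_center in the frame of drawer_mid between -0.105 and 0.14 m and y of rusk_2_center in the frame of drawer_mid between -0.092 and 0.092 m and z of rusk_2_center in the frame of drawer_mid between 0 and 0.075 m and x of rusk_3_center in the frame of drawer_mid between -0.105 and 0.14 m and y of rusk_3_center in the frame of drawer_mid between -0.092 and 0.092 m and z of rusk_3_center in the frame of drawer_mid between 0 and 0.075 m and value of joint drawer above 0.06 m), for 0.2 s.
4. the tray is put back flat on the worktop and let go, the rusks in the drawer (x of rusk_1_center in the frame of drawer_mid between -0.105 and 0.14 m and y of rusk_1_center in the frame of drawer_mid between -0.092 and 0.092 m and z of rusk_1_center in the frame of drawer_mid between 0 and 0.075 m and x of rusk_2_center in the frame of drawer_mid between -0.105 and 0.14 m and y of rusk_2_center in the frame of drawer_mid between -0.092 and 0.092 m and z of rusk_2_center in the frame of drawer_mid between 0 and 0.075 m and x of rusk_3_center in the frame of drawer_mid between -0.105 and 0.14 m and y of rusk_3_center in the frame of drawer_mid between -0.092 and 0.092 m and z of rusk_3_center in the frame of drawer_mid between 0 and 0.075 m and height (world z) of tray between -0.006 and 0.008 m and angle between tray's own z axis and vertical below 0.06 rad and linear speed of tray below 0.02 m/s and contact force between tray and the fingers below 0.2 N), for 0.2 s.
5. the drawer is pushed home past its catch (value of joint drawer below 0.004 m), for 0.2 s.
At the end, for the whole second after the job is handed in: All three rusks at rest inside the drawer, the drawer home (within 4 mm of its stop, past the catch), the empty tray lying flat (within 3.5 degrees) and still on the worktop (x of rusk_1_center in the frame of drawer_mid between -0.105 and 0.14 m and y of rusk_1_center in the frame of drawer_mid between -0.092 and 0.092 m and z of rusk_1_center in the frame of drawer_mid between 0 and 0.075 m and x of rusk_2_center in the frame of drawer_mid between -0.105 and 0.14 m and y of rusk_2_center in the frame of drawer_mid between -0.092 and 0.092 m and z of rusk_2_center in the frame of drawer_mid between 0 and 0.075 m and x of rusk_3_center in the frame of drawer_mid between -0.105 and 0.14 m and y of rusk_3_center in the frame of drawer_mid between -0.092 and 0.092 m and z of rusk_3_center in the frame of drawer_mid between 0 and 0.075 m and height (world z) of tray between -0.006 and 0.008 m and angle between tray's own z axis and vertical below 0.06 rad and linear speed of tray below 0.02 m/s and value of joint drawer below 0.004 m and linear speed of each of rusk_1, rusk_2, rusk_3 below 0.03 m/s); the robot touches nothing.
It fails at once if a jar, the tub, the mug or the canister is shifted more than 40 mm or tipped over (distance of any of spice_jar, short_jar, tub, mug, canister from where it was at the start of the episode above 0.04 m or angle between any of spice_jar, short_jar, tub, mug, canister's own z axis and vertical above 0.5 rad).
It fails at once if a rusk is thrown or dropped from high up (faster than 2.2 m/s) (linear speed of any of rusk_1, rusk_2, rusk_3 above 2.2 m/s).
It also fails if it takes over 72 s, if anything falls off the work surface, if the arm or the gripper's body presses on something with over 40 N, if the wrist force passes 120 N, or if a joint passes its speed limit or range.

## Working session

There is one attempt and no reset: what is moved stays moved. The work goes in short steps, Python scripts to look and compute and a shell command to move; the robot and the scene stay as the last step left them, time stands still between calls to the robot, and variables do not carry over. Pictures are saved under pics/ and viewed, at most 12 in all, crops included, and the job is handed in when it is done.

```bash
mkdir -p pics; cat > h.py <<'E'
import numpy as np, cv2
from station import ctrl, camera, ticket
from scipy.spatial.transform import Rotation as R
def cloud(c):
    z=c["range_z"];K=c["intrinsics"];v,u=np.mgrid[:480,:640]
    p=np.stack([(u-K[0,2])/K[0,0]*z,(v-K[1,2])/K[1,1]*z,z],-1)
    T=np.linalg.inv(c["view"]);w=p@T[:3,:3].T+T[:3,3];w[z<=0]=np.nan
    return w
E
python3 - <<'E'
from h import *
o=ctrl.get_obs();print(o)
for n in("top","scene"):
    c=camera(n);cv2.imwrite(f"pics/{n}0.png",c["img"]);np.save(f"{n}0.npy",cloud(c));print(n,np.linalg.inv(c["view"])[:3,3])
E
```

```text
{'time_s': 0.0, 'qpos': array([ 1.23741735e+00,  3.00449004e-01,  1.52156498e+00,  6.91823735e-06,
        1.32070387e+00, -6.65843358e-02]), 'joint_vel': array([ 8.72647927e-05,  8.45240678e-04,  3.51949175e-04, -4.99434665e-04,
       -1.45019592e-03,  4.59968482e-04]), 'tau': array([ 3.50549679e-03, -5.31814384e+01, -3.52730405e+01,  7.09880982e-02,
        2.44872255e-02, -8.48633658e-05]), 'ee_pos': array([0.14491095, 0.53030012, 0.20490526]), 'eef_rot': array([-3.14047039e+00, -8.15516020e-05,  2.87479625e+00]), 'force': array([0.51464683, 0.00137967, 0.93469267]), 'moment': array([-0.00540931,  0.04073625,  0.01460475]), 'grip_force': 0.0, 'grip_width': 0.09441009045644674}
top [ 0.2502777  -0.01754907  1.52148163]
scene [-0.27638982 -0.89961804  0.77174726]
```

View pics/top0.png

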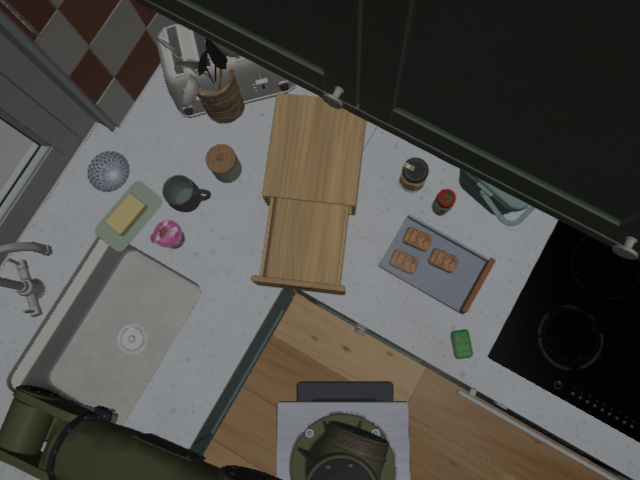

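View pics/scene0.png

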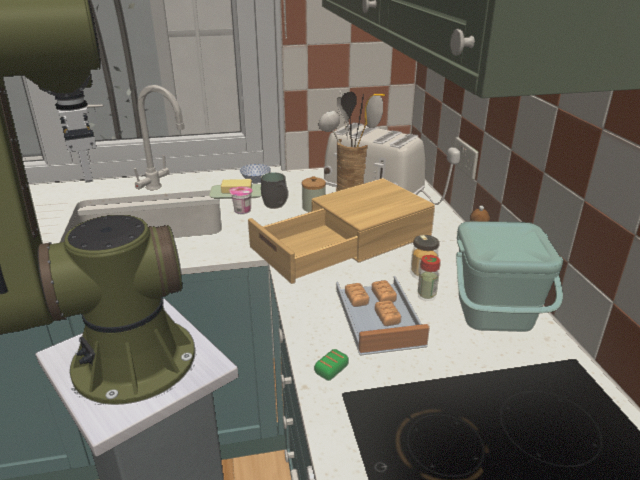

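The top view shows the tray at about (437,265). Its wooden grip is at (478,285), its open lip at about (395,243), and the rusks are at (417,239), (404,261) and (442,259). The bread bin is at (315,150) with its drawer open down to (300,285).

Possible mix-ups:
- **Rusks:** the green rusk-shaped thing at (461,344), the yellow sponge at (128,211), and the canister's wooden lid at (221,158).
- **Tray:** the green dish at (130,215).

I choose the three brown rusks on the steel tray, and will check them in a close crop.

```bash
python3 - <<'E'
from h import *
w=np.load("top0.npy");im=cv2.imread("pics/top0.png")
crop=cv2.resize(im[195:325,370:510],None,fx=4,fy=4,interpolation=cv2.INTER_CUBIC);cv2.imwrite("pics/crop0.png",crop)
def rect(u0,u1,v0,v1,z0,z1,name,f=None):
    s=w[v0:v1,u0:u1].reshape(-1,3);col=im[v0:v1,u0:u1].reshape(-1,3).astype(int)
    m=(s[:,2]>z0)&(s[:,2]<z1)
    if f is not None:m&=f(col)
    # keep the largest connected blob
    k=m.reshape(v1-v0,u1-u0).astype(np.uint8);n,l,st,_=cv2.connectedComponentsWithStats(k)
    b=1+np.argmax(st[1:,4]);q=s[(l.ravel()==b)]
    r=cv2.minAreaRect((q[:,:2]*1000).astype(np.float32))
    print(name,"c",np.round(r[0],1),"size",np.round(r[1],1),"ang",round(r[2],1),"z",np.round(np.nanpercentile(q[:,2],[5,50,95]),4),len(q));return q
rect(255,380,85,225,.085,.115,"bin top")
rect(240,360,270,300,.085,.115,"drawer front")
rect(370,510,200,330,.045,.065,"grip")
q=rect(370,510,200,330,.002,.07,"tray")
for (u,v) in((417,239),(404,261),(442,259)):
    rect(u-18,u+18,v-18,v+18,.022,.045,f"rusk{u}",lambda c:(c[:,2]-c[:,0]>45))
for n,(u,v) in dict(short=(414,172),spice=(445,201),tub=(168,233),mug=(183,192),can=(221,160),utens=(224,100),decoy=(461,344)).items():
    print(n,np.round(w[v,u],3))
print("lip",[np.round(w[v,u],3) for u,v in((383,265),(409,219),(395,243))])
print("cabinet",[np.round(w[v,u],3) for u,v in((300,60),(400,110),(500,160),(570,205),(345,90))])
print("drawer floor",np.round(w[240,305],3),np.round(w[205,310],3),np.round(w[270,300],3))
E
```

```text
bin top c [762.  62.] size [230.1 273.6] ang 82.7 z [0.0966 0.1018 0.107 ] 9214
drawer front c [426.9 103.9] size [223.7  15.2] ang 82.8 z [0.0894 0.0962 0.1021] 595
grip c [ 424.5 -328.2] size [ 14.8 150.1] ang 58.7 z [0.0475 0.0532 0.0582] 373
tray c [ 485.9 -232.1] size [260.3 174.6] ang 59.5 z [0.0026 0.0108 0.0513] 5145
rusk417 c [ 543.8 -190.6] size [61.1 36.8] ang 68.3 z [0.0267 0.0318 0.0374] 262
rusk404 c [ 527.4 -190.5] size [17.4  9.9] ang 83.9 z [0.0259 0.0313 0.0356] 28
rusk442 c [ 489.1 -253.1] size [61.1 36.8] ang 63.6 z [0.0262 0.0311 0.0367] 290
short [ 0.696 -0.18   0.096]
spice [ 0.619 -0.251  0.104]
tub [0.558 0.428 0.068]
mug [0.681 0.413 0.003]
can [0.736 0.295 0.094]
utens [0.878 0.283 0.131]
decoy [ 0.284 -0.285  0.033]
lip [array([ 0.481, -0.105,  0.007]), array([ 0.6  , -0.174,  0.003]), array([ 0.538, -0.137,  0.003])]
cabinet [array([0.705, 0.053, 0.654]), array([ 0.62 , -0.099,  0.652]), array([ 0.537, -0.243,  0.655]), array([ 0.47 , -0.344,  0.641]), array([ 0.66 , -0.016,  0.64 ])]
drawer floor [0.548 0.092 0.006] [0.638 0.079 0.012] [0.469 0.104 0.017]
```

View pics/crop0.png

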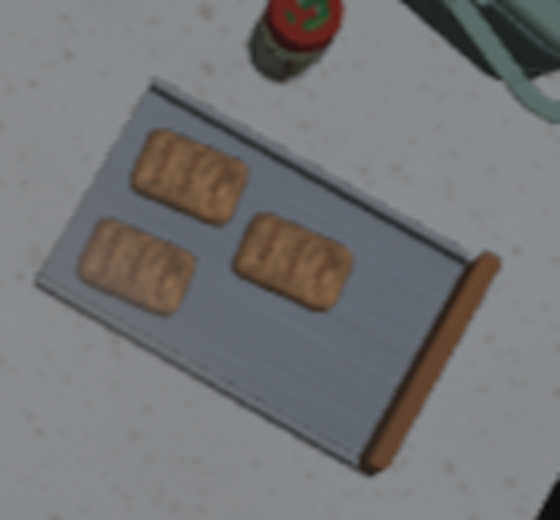

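The crop confirms three brown rusks on the steel tray, with the wooden grip at lower right and the lip at the left. The tray yaw is 58.7° and the grip is at (0.4245, -0.328). I'll move the arm round over the worktop.

```bash
cat >> h.py <<'E'
def go(pos,tooly_deg,tilt=0):
    """print tool-frame shift (units) then rotation (units) to put TCP at pos, tool y along azimuth tooly, tilt: lip-down deg"""
    o=ctrl.get_obs();r=R.from_euler('xyz',o["eef_rot"])
    a=np.radians(tooly_deg);h=np.array([np.cos(a),np.sin(a),0]);z=np.array([0,0,-1.]);x=np.cross(h,z)
    T=R.from_matrix(np.stack([x,h,z],1));T=R.from_rotvec(np.radians(tilt)*np.array([-np.sin(a),np.cos(a),0]))*T
    d=np.array(pos)-o["ee_pos"]
    print("shift now",np.round(r.inv().apply(d)/.03,2),"rot",np.round(np.degrees((r.inv()*T).as_rotvec())/10,2),"shift in final axes",np.round(T.inv().apply(d)/.03,2))
E
python3 -m inch '0 -1 -.68 0 0 0 0; 0 -1 -.68 0 0 0 0; 0 -1 -.68 0 0 0 0; 0 -1 -.68 0 0 0 0; 0 -1 -.68 0 0 0 0; 0 -1 -.68 0 0 0 0; 0 -1 -.68 0 0 0 0; 0 -1 -.68 0 0 0 0; 0 -1 -.68 0 0 0 0; 0 -1 -.68 0 0 0 0'
python3 -m inch '0 -.31 -.97 0 0 0 0; 0 -.31 -.97 0 0 0 0; 0 -.31 -.97 0 0 0 0; 0 -.31 -.97 0 0 0 0; 0 -.31 -.97 0 0 0 0; 0 -.31 -.97 0 0 0 0; 0 -.31 -.97 0 0 0 0; 0 -.31 -.97 0 0 0 0; 0 -.31 -.97 0 0 0 0; 0 -.31 -.97 0 0 0 0'
python3 -m inch '0 -.31 -.97 0 0 0 0; 0 -.31 -.97 0 0 0 0; 0 -.31 -.97 0 0 0 0; 0 -.31 -.97 0 0 0 0; 0 -.31 -.97 0 0 0 0; 0 -.31 -.97 0 0 0 0; 0 -.31 -.97 0 0 0 0; 0 -.31 -.97 0 0 0 0; 0 0 0 0 0 0 .8; 0 0 0 0 0 0 .8'
python3 -c "
from h import *
print(ctrl.get_obs()['qpos'],ctrl.get_obs()['grip_width']);go([.4245,-.328,.10],58.7)"
```

```text
time_s: 1.35
ee_pos: [0.3812, 0.2536, 0.2053]
eef_rot: [-3.141, -0.0, 2.875]
force: [0.2, 0.0, -0.1]
grip_width: 0.0469
grip_force: 0.0
time_s: 2.6
ee_pos: [0.3934, -0.0516, 0.2053]
eef_rot: [-3.142, -0.0, 2.875]
force: [0.3, 0.3, -0.5]
grip_width: 0.0471
grip_force: 0.0
time_s: 3.85
ee_pos: [0.4037, -0.295, 0.205]
eef_rot: [3.141, -0.001, 2.59]
force: [0.5, -0.3, -0.8]
grip_width: 0.0463
grip_force: 0.0
[-7.04202046e-01  1.89397107e-01  1.65953839e+00  1.77184202e-05
  1.29363781e+00 -1.72376062e+00] 0.046272278103676456
shift now [-1.17 -0.58  3.5 ] rot [ 0.   -0.01 -0.03] shift in final axes [-1.16 -0.58  3.5 ]
```

```bash
python3 -m inch '0 -.6 -.3 .9 0 0 0; 0 -.57 -.28 .9 0 0 0; 0 0 0 .9 0 0 0; 0 0 0 .8 0 0 0; 0 0 0 0 0 0 0; 0 0 0 0 0 0 0'
python3 - <<'E'
from h import *
go([.4245,-.328,.010],58.7)
c=camera("top");w=cloud(c);m=(w[...,2]>.047)&(w[...,2]<.062);m[:200]=0;m[330:]=0;m[:,:370]=0;m[:,520:]=0
q=w[m];a=np.radians(58.7);h=np.array([np.cos(a),np.sin(a)]);p=ctrl.get_obs()["ee_pos"][:2]
s=(q[:,:2]-p)@h;print(np.percentile(s,[5,25,50,75,95]))
cv2.imwrite("pics/w1.png",camera("wrist")["img"])
E
```

```text
time_s: 4.6
ee_pos: [0.4252, -0.3281, 0.1014]
eef_rot: [-3.141, 0.001, 2.596]
force: [-0.3, -0.6, -0.3]
grip_width: 0.0472
grip_force: 0.0
shift now [ 0.03 -0.01  3.05] rot [-0.    0.01  0.  ] shift in final axes [ 0.02 -0.01  3.05]
[0.03125675 0.08816118 0.15960141 0.17597624 0.18944867]
```

View pics/w1.png

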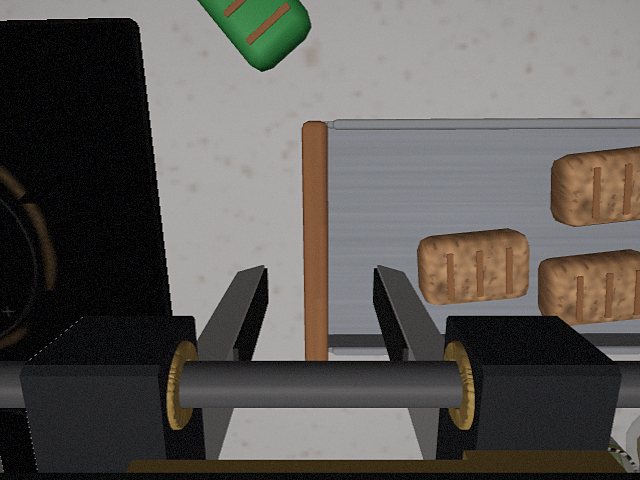

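The board stands centred between the fingers (board at column 315, fingertips at 265 and 375, row 270), and the rusk at (475,265) is clear of them. I'll go down and grip.

```bash
python3 -m inch '0 0 0 .6 0 0 0; 0 0 0 .6 0 0 0; 0 0 0 .6 0 0 0; 0 0 0 .6 0 0 0; 0 0 0 .5 0 0 0; 0 0 0 0 0 0 0; -1 0 0 0 0 0 0; -1 0 0 0 0 0 0; -1 0 0 0 0 0 0; -1 0 0 0 0 0 0' 55
python3 -m inch '-1 0 0 0 0 0 0; -1 0 0 0 0 0 0; -1 0 0 -.2 0 0 0; -1 0 0 -.4 0 0 0; -1 0 0 -.5 0 0 0; -1 0 0 -.5 0 0 0; -1 0 0 -.5 0 0 0; -1 0 0 -.5 0 0 0; -1 0 0 -.5 0 0 0; -1 0 0 0 0 0 0'
cat >> h.py <<'E'
def trayinfo():
    """tray grip point/attitude from the tool, rusks seen by colour in the top view"""
    o=ctrl.get_obs();print("ee",np.round(o["ee_pos"],3),"t",o["time_s"],"gw",o["grip_width"])
    c=camera("top");w=cloud(c);im=c["img"].astype(int);cv2.imwrite(f"pics/top_{o['time_s']:.1f}.png",c["img"]);return c,w,im
E
python3 - <<'E'
from h import *
c,w,im=trayinfo()
for u,v in((383,265),(409,219),(395,243),(400,240),(465,305)):print(np.round(w[v-4:v+5,u-4:u+5].reshape(-1,3)[40],3))
s=camera("scene");cv2.imwrite("pics/s2.png",s["img"])
E
```

```text
time_s: 5.95
ee_pos: [0.4251, -0.3281, 0.0139]
eef_rot: [-3.141, 0.001, 2.596]
force: [-2.5, -1.4, 3.2]
grip_width: 0.0136
grip_force: 55.0
time_s: 7.2
ee_pos: [0.4253, -0.3282, 0.1077]
eef_rot: [-3.141, 0.002, 2.596]
force: [0.2, -0.3, -2.9]
grip_width: 0.0137
grip_force: 55.0
ee [ 0.425 -0.328  0.108] t 7.2 gw 0.013738930276710169
[ 0.483 -0.106 -0.005]
[ 0.573 -0.162  0.118]
[ 0.517 -0.128  0.115]
[ 0.526 -0.141  0.103]
[ 0.336 -0.207  0.518]
```

View pics/s2.png

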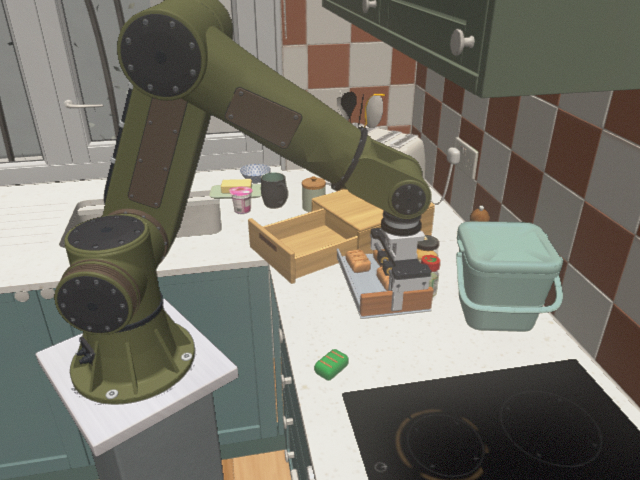

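The tray is lifted flat (scene view: grip at (395,300), rusks at (357,260)). Next I raise it above the jars and turn it to line up with the drawer.

```bash
python3 -m inch '-1 0 0 -.3 0 0 0; -1 0 0 -.4 0 0 0; -1 0 0 -.3 0 0 -.2; -1 0 0 -.2 0 0 -.4; -1 0 0 0 0 0 -.5; -1 0 0 0 0 0 -.5; -1 0 0 0 0 0 -.5; -1 0 0 0 0 0 -.3; -1 0 0 0 0 0 0; -1 0 0 0 0 0 0'
python3 - <<'E'
from h import *
go([.4914,-.170,.145],82.7)
a=np.radians(82.7);h=np.array([np.cos(a),np.sin(a),0]);k=np.array([0,0,1.]);lip=np.array([.521,.061,.090])
for t in(0,10,20,25,30,35,40):
    r=np.radians(t);tx=h*np.cos(r)-k*np.sin(r);tz=h*np.sin(r)+k*np.cos(r);print(t,np.round(lip-.233*tx+.009*tz,4))
E
```

```text
time_s: 8.55
ee_pos: [0.425, -0.3279, 0.1427]
eef_rot: [-3.141, 0.0, 3.014]
force: [-0.5, 0.1, -4.1]
grip_width: 0.0139
grip_force: 55.0
shift now [-1.52  5.5  -0.08] rot [-0.  0. -0.] shift in final axes [-1.53  5.5  -0.08]
0 [ 0.4914 -0.1701  0.099 ]
10 [ 0.492  -0.1651  0.1393]
20 [ 0.4936 -0.1531  0.1781]
25 [ 0.4947 -0.1447  0.1966]
30 [ 0.4959 -0.1347  0.2143]
35 [ 0.4974 -0.1232  0.231 ]
40 [ 0.4991 -0.1103  0.2467]
```

```bash
python3 -m inch '-1 -.08 .3 0 0 0 0; -1 -.15 .55 0 0 0 0; -1 -.2 .7 0 0 0 0; -1 -.2 .75 0 0 0 0; -1 -.2 .75 0 0 0 0; -1 -.2 .75 0 0 0 0; -1 -.2 .7 0 0 0 0; -1 -.2 .55 0 0 0 0; -1 -.1 .35 0 0 0 0; -1 0 .1 0 0 0 0'
python3 - <<'E'
from h import *
go([.4914,-.170,.145],82.7)
c,w,im=trayinfo()
E
```

```text
time_s: 9.8
ee_pos: [0.4916, -0.1694, 0.1424]
eef_rot: [3.142, -0.0, 3.015]
force: [0.1, -0.9, -4.4]
grip_width: 0.0135
grip_force: 55.0
shift now [ 0.   -0.02 -0.09] rot [ 0.   -0.    0.01] shift in final axes [ 0.   -0.02 -0.09]
ee [ 0.492 -0.169  0.142] t 9.8 gw 0.01345653194149779
```

```bash
python3 -m inch '-1 0 0 0 .2 0 0; -1 0 0 0 .3 0 0; -1 0 0 0 .5 0 0; -1 0 0 0 .5 0 0; -1 0 0 0 0 0 0'
python3 - <<'E'
from h import *
go([.4936,-.1531,.1781],82.7,20)
c=camera("scene");cv2.imwrite("pics/s3.png",c["img"])
E
```

```text
time_s: 10.48
ee_pos: [0.4914, -0.1694, 0.1423]
eef_rot: [-2.879, -0.0, 3.016]
force: [-0.2, 0.8, -4.3]
grip_width: 0.0135
grip_force: 55.0
shift now [-0.    0.22 -1.3 ] rot [0.5  0.   0.01] shift in final axes [-0.    0.11 -1.31]
```

View pics/s3.png

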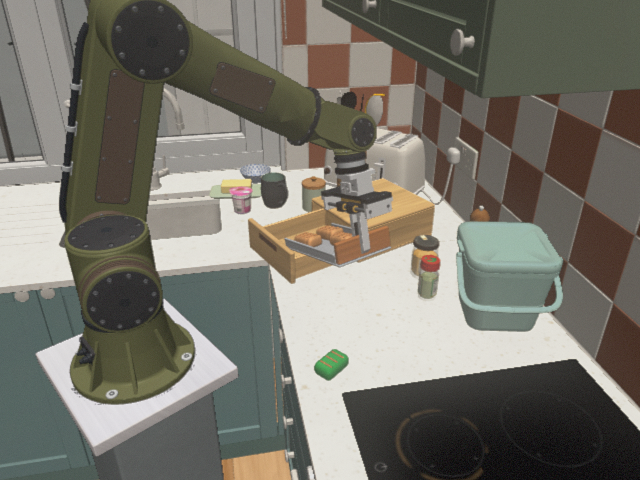

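At 15° the tray's lip is over the drawer (scene view: lip at about (290,245), rusks at (308,240) still aboard). I tilt further about the lip in small steps.

```bash
cat >> h.py <<'E'
def rusks():
    o=ctrl.get_obs();t=180-abs(np.degrees(o["eef_rot"][0]));c=camera("top");w=cloud(c);b=c["img"].astype(int)
    print("tilt",round(t,1),"ee",np.round(o["ee_pos"],3),o["time_s"]);cv2.imwrite(f"pics/top_{o['time_s']:.2f}.png",c["img"])
    return c,w
E
python3 -m inch '-1 0 0 -.34 .25 0 0; -1 0 0 -.34 .25 0 0; -1 0 0 -.34 .25 0 0; -1 0 0 -.34 .25 0 0; -1 0 0 0 0 0 0; -1 0 0 0 0 0 0; -1 0 0 0 0 0 0'
python3 - <<'E'
from h import *
rusks()
a=camera("scene")["img"][190:300,230:450]
b=camera("top")["img"][170:300,240:440]
cv2.imwrite("pics/j1.png",np.vstack([cv2.resize(a,(600,300)),cv2.resize(b,(462,300))[:, :462].copy() if 0 else cv2.resize(b,(600,300))]))
E
```

```text
time_s: 11.4
ee_pos: [0.4929, -0.1574, 0.1807]
eef_rot: [-2.706, -0.0, 3.014]
force: [0.2, -0.2, -3.8]
grip_width: 0.0139
grip_force: 55.0
tilt 24.9 ee [ 0.493 -0.157  0.181] 11.4
```

View pics/j1.png

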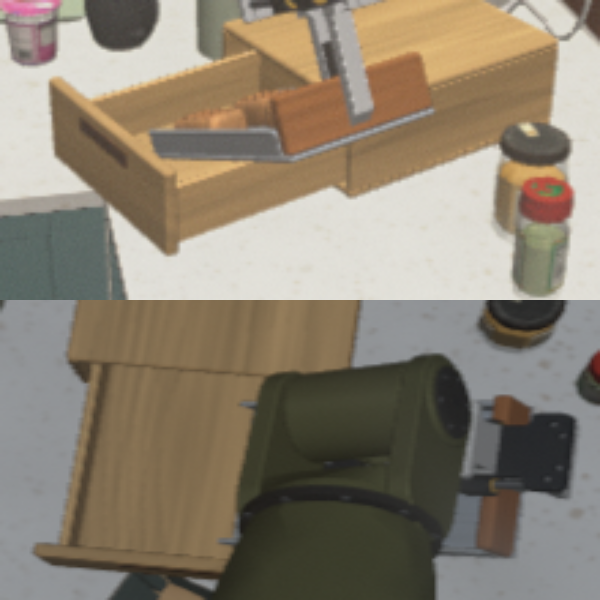

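Both views show the rusks still on the tray at 25°, the lip over the near side of the drawer (scene crop, lip at (155,145)). I'll keep tilting in small steps, using depth to detect rusks in the drawer.

```bash
cat >> h.py <<'E'
A=np.radians(-7.3);MID=np.array([.533,.090,.016]);RB=np.array([[np.cos(A),np.sin(A),0],[-np.sin(A),np.cos(A),0],[0,0,1]])
def drawer(name="scene"):
    o=ctrl.get_obs();c=camera(name);d=(cloud(c)-MID)@RB.T
    m=(abs(d[...,0]+.003)<.090)&(d[...,1]>-.02)&(d[...,1]<.082)&(d[...,2]>.012)&(d[...,2]<.10)
    q=d[m];print("t",o["time_s"],"tilt",round(180-abs(np.degrees(o["eef_rot"][0])),1),"n above floor",len(q))
    if len(q)>20:print("x pct",np.round(np.percentile(q[:,0],[2,25,50,75,98]),3),"y",np.round(np.percentile(q[:,1],[2,25,50,75,98]),3),"z",np.round(np.percentile(q[:,2],[2,50,98]),3))
E
python3 -c "from h import *;drawer()"
python3 -m inch '-1 0 0 -.27 .2 0 0; -1 0 0 -.27 .2 0 0; -1 0 0 0 0 0 0; -1 0 0 0 0 0 0'
python3 -c "from h import *;drawer()"
python3 -m inch '-1 0 0 -.27 .2 0 0; -1 0 0 0 0 0 0; -1 0 0 0 0 0 0; -1 0 0 0 0 0 0'
python3 -c "from h import *;drawer()"
```

```text
t 11.55 tilt 25.0 n above floor 9
time_s: 12.1
ee_pos: [0.494, -0.1497, 0.1955]
eef_rot: [-2.636, -0.0, 3.015]
force: [-0.2, 0.7, -3.8]
grip_width: 0.014
grip_force: 55.0
t 12.1 tilt 29.0 n above floor 22
x pct [-0.047 -0.022  0.018  0.048  0.077] y [-0.019  0.08   0.081  0.082  0.082] z [0.014 0.037 0.076]
time_s: 12.65
ee_pos: [0.4944, -0.1462, 0.2027]
eef_rot: [-2.601, 0.0, 3.014]
force: [-0.3, -1.4, -3.9]
grip_width: 0.0138
grip_force: 55.0
t 12.65 tilt 31.0 n above floor 187
x pct [-0.05  -0.04  -0.003  0.013  0.033] y [-0.015  0.047  0.059  0.068  0.081] z [0.018 0.028 0.064]
```

```bash
python3 -m inch '-1 0 0 0 0 0 0; -1 0 0 0 0 0 0; -1 0 0 0 0 0 0; -1 0 0 0 0 0 0'
python3 - <<'E'
from h import *
drawer()
a=camera("scene")["img"][190:290,240:440];cv2.imwrite("pics/j2.png",cv2.resize(a,(800,400),interpolation=cv2.INTER_CUBIC))
E
```

```text
time_s: 13.2
ee_pos: [0.4945, -0.1461, 0.2027]
eef_rot: [-2.601, -0.0, 3.014]
force: [0.4, -0.1, -3.7]
grip_width: 0.0131
grip_force: 55.0
t 13.2 tilt 31.0 n above floor 184
x pct [-0.051 -0.041 -0.004  0.013  0.037] y [0.017 0.048 0.059 0.07  0.082] z [0.016 0.028 0.053]
```

View pics/j2.png

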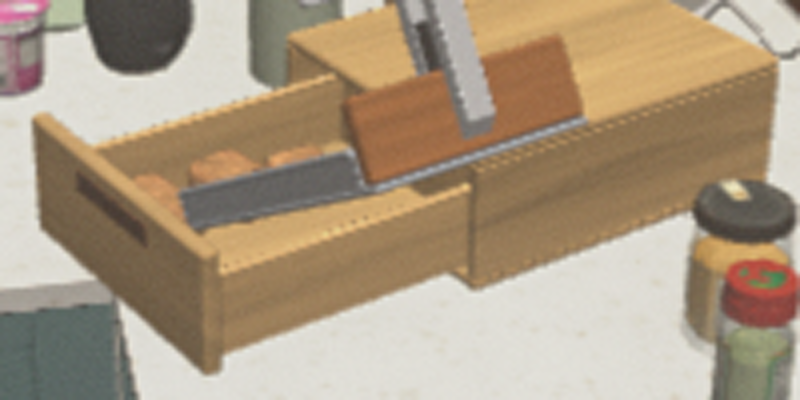

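Scene crop: rusks are visible beyond the tray at (155,190) and (222,165), and one at (295,155) may still be on the tray. I'll tilt on to make sure the tray is empty.

```bash
python3 -m inch '-1 0 0 -.27 .2 0 0; -1 0 0 -.27 .2 0 0; -1 0 0 0 0 0 0; -1 0 0 0 0 0 0; -1 0 0 0 0 0 0'
python3 -c "from h import *;drawer()"
python3 -m inch '-1 0 0 -.27 .2 0 0; -1 0 0 -.27 .2 0 0; -1 0 0 0 0 0 0; -1 0 0 0 0 0 0; -1 0 0 0 0 0 0; -1 0 0 0 0 0 0'
python3 -c "from h import *;drawer()
f=[ctrl.get_obs()['force'][2]];
for i in range(8): camera('scene');f.append(ctrl.get_obs()['force'][2])
print(np.mean(f))"
```

```text
time_s: 13.92
ee_pos: [0.4955, -0.1377, 0.2163]
eef_rot: [-2.531, -0.0, 3.014]
force: [-0.3, -0.5, -2.9]
grip_width: 0.0137
grip_force: 55.0
t 13.925 tilt 35.0 n above floor 175
x pct [-0.05  -0.041 -0.005  0.011  0.042] y [-0.018  0.031  0.059  0.069  0.081] z [0.016 0.027 0.041]
time_s: 14.72
ee_pos: [0.4967, -0.1283, 0.2295]
eef_rot: [-2.461, -0.0, 3.014]
force: [-0.5, -0.4, -3.7]
grip_width: 0.0139
grip_force: 55.0
t 14.725 tilt 39.0 n above floor 147
x pct [-0.051 -0.042 -0.014  0.004  0.029] y [-0.019  0.025  0.059  0.07   0.081] z [0.018 0.028 0.049]
-3.1125146137798896
```

```bash
cat >> h.py <<'E'
def ontray():
    o=ctrl.get_obs();r=R.from_euler('xyz',o["eef_rot"]);c=camera("wrist");p=r.inv().apply((cloud(c)-o["ee_pos"]).reshape(-1,3))
    # tool: y=tray x+.113, z down: tray z = .014 - z
    m=(p[:,1]>.03)&(p[:,1]<.225)&(abs(p[:,0])<.06);t=.014-p[:,2]
    print("tray floor px",int((m&(abs(t-.005)<.008)).sum()),"rusk px",int((m&(t>.018)&(t<.05)).sum()))
    q=p[m&(t>.018)&(t<.05)]
    if len(q)>50:print(np.round(np.percentile(q,[5,50,95],axis=0),3))
    cv2.imwrite("pics/wr.png",c["img"])
E
python3 -c "from h import *;ontray()"
```

```text
tray floor px 48401 rusk px 0
```

View pics/wr.png

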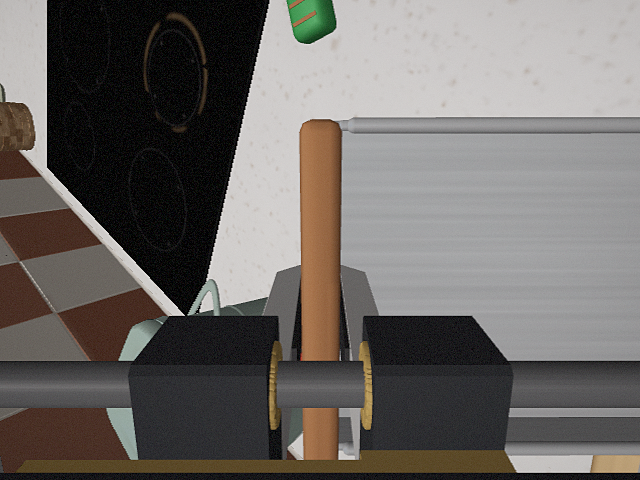

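The wrist view shows the near and middle parts of the tray floor empty (board at column 320, bare steel at columns 345-640). The lip end is out of frame, so I'll check it again later. Now raise, level, and carry back.

```bash
python3 -m inch '-1 0 -.3 -.4 0 0 0; -1 0 -.3 -.4 0 0 0; -1 0 -.3 -.4 -.3 0 0; -1 0 0 0 -.6 0 0; -1 0 0 0 -.6 0 0; -1 0 0 0 -.6 0 0; -1 0 0 0 -.6 0 0; -1 0 0 0 -.6 0 0; -1 0 0 0 -.6 0 0; -1 0 0 0 0 0 0'
python3 - <<'E'
from h import *
go([.425,-.328,.15],82.7);drawer()
c=camera("top");cv2.imwrite("pics/t5.png",c["img"])
o=ctrl.get_obs();p=R.from_euler('xyz',o["eef_rot"]).inv().apply((cloud(camera("scene"))-o["ee_pos"]).reshape(-1,3));t=.014-p[:,2]
m=(p[:,1]>.03)&(p[:,1]<.225)&(abs(p[:,0])<.06);print("scene: floor",(m&(abs(t-.005)<.008)).sum(),"rusk",(m&(t>.018)&(t<.04)).sum())
E
```

```text
time_s: 16.48
ee_pos: [0.4969, -0.1276, 0.2756]
eef_rot: [-3.141, 0.001, 3.013]
force: [-0.5, 0.0, -3.6]
grip_width: 0.0134
grip_force: 55.0
shift now [ 1.52 -6.93  4.19] rot [-0.01  0.01 -0.01] shift in final axes [ 1.53 -6.93  4.19]
t 16.475 tilt 0.1 n above floor 446
x pct [-0.049 -0.028 -0.     0.017  0.036] y [-0.018  0.018  0.033  0.056  0.081] z [0.013 0.026 0.038]
scene: floor 857 rusk 0
```

```bash
python3 -m inch '-1 .15 -.4 .2 0 0 0; -1 .15 -.7 .4 0 0 0; -1 .15 -.8 .45 0 0 0; -1 .17 -.8 .45 0 0 0; -1 .15 -.8 .45 0 0 0; -1 .15 -.8 .45 0 0 0; -1 .15 -.8 .45 0 0 0; -1 .15 -.8 .45 0 0 0; -1 .15 -.7 .45 0 0 .2; -1 .15 -.33 .4 0 0 .4'
python3 -m inch '-1 0 0 0 0 0 .6; -1 0 0 0 0 0 .6; -1 0 0 0 0 0 .6; -1 0 0 .6 0 0 0; -1 0 0 .8 0 0 0; -1 0 0 .8 0 0 0; -1 0 0 .8 0 0 0; -1 0 0 .6 0 0 0; -1 0 0 .3 0 0 0; -1 0 0 0 0 0 0'
python3 -c "
from h import *
go([.425,-.328,.0145],58.7)"
```

```text
time_s: 17.88
ee_pos: [0.4242, -0.3277, 0.1491]
eef_rot: [-3.141, -0.001, 2.908]
force: [-0.3, 0.4, -3.2]
grip_width: 0.0138
grip_force: 55.0
time_s: 19.12
ee_pos: [0.4249, -0.3267, 0.0328]
eef_rot: [-3.142, -0.001, 2.596]
force: [0.1, -0.7, -2.8]
grip_width: 0.0136
grip_force: 55.0
shift now [-0.02 -0.04  0.61] rot [-0. -0.  0.] shift in final axes [-0.02 -0.04  0.61]
```

```bash
python3 -m inch '-1 0 0 .2 0 0 0; -1 0 0 .2 0 0 0; -1 0 0 .15 0 0 0; -1 0 0 .05 0 0 0; -1 0 0 0 0 0 0; -1 0 0 0 0 0 0'
python3 -m inch '0 0 0 0 0 0 0; 0 0 0 0 0 0 0; 0 0 0 0 0 0 0; 0 0 0 -.5 0 0 0; 0 0 0 -1 0 0 0; 0 0 0 -1 0 0 0; 0 0 0 -1 0 0 0; 0 0 0 -1 0 0 0; 0 0 0 -1 0 0 0; 0 0 0 -1 0 0 0'
python3 - <<'E'
from h import *
c=camera("top");w=cloud(c);im=c["img"];cv2.imwrite("pics/t6.png",im)
drawer("top")
m=(w[...,2]>.085)&(w[...,2]<.115);m[:265]=0;m[300:]=0;m[:,:240]=0;m[:,360:]=0
q=w[m][:,:2]*1000;print("drawer front",cv2.minAreaRect(q.astype(np.float32)))
m=(w[...,2]>.04)&(w[...,2]<.065);m[:200]=0;m[330:]=0;m[:,:370]=0;m[:,520:]=0
n,l,st,_=cv2.connectedComponentsWithStats(m.astype(np.uint8));b=1+np.argmax(st[1:,4]);q=w[l==b];print("grip",q.mean(0),np.percentile(q[:,2],[5,95]),len(q))
E
```

```text
time_s: 19.88
ee_pos: [0.4251, -0.3267, 0.0151]
eef_rot: [-3.142, 0.0, 2.596]
force: [0.6, -0.2, -3.3]
grip_width: 0.0135
grip_force: 55.0
time_s: 21.12
ee_pos: [0.4249, -0.3266, 0.2122]
eef_rot: [-3.141, 0.001, 2.596]
force: [0.9, 0.3, -0.4]
grip_width: 0.0465
grip_force: 0.0
t 21.175 tilt 0.1 n above floor 1046
x pct [-0.07  -0.047 -0.005  0.013  0.031] y [-0.017  0.026  0.045  0.063  0.08 ] z [0.014 0.026 0.033]
drawer front ((427.0618896484375, 103.96693420410156), (223.96127319335938, 16.06745147705078), 82.7512435913086)
grip [ 0.61487339 -0.24332253  0.05311804] [0.04133852 0.06294264] 55
```

View pics/t6.png

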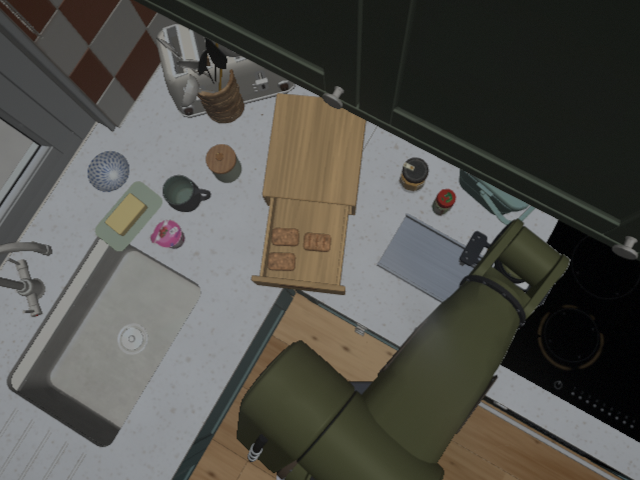

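The top view shows the three rusks lying flat in the drawer at (285,237), (317,242) and (281,261). The tray is flat at about (420,258) and let go, and the bystanders haven't moved. Next I shut the fingers and go in front of the drawer.

```bash
python3 -m inch '-1 0 0 0 0 0 -.8; -1 0 0 0 0 0 -.8; -1 0 0 0 0 0 -.8; -1 0 0 0 0 0 0' 20
python3 -c "
from h import *
go([.372,.111,.065],82.7)"
```

```text
time_s: 21.72
ee_pos: [0.4249, -0.3265, 0.2099]
eef_rot: [3.141, -0.0, 3.014]
force: [0.4, -0.1, -0.3]
grip_width: 0.0105
grip_force: 0.0
shift now [ 3.61 14.24  4.83] rot [ 0. -0. -0.] shift in final axes [ 3.6  14.24  4.83]
```

```bash
python3 -m inch '-1 .24 .5 0 0 0 0; -1 .24 .95 0 0 0 0; -1 .24 .95 0 0 0 0; -1 .24 .95 0 0 0 0; -1 .24 .95 0 0 0 0; -1 .24 .95 0 0 0 0; -1 .24 .95 0 0 0 0; -1 .24 .95 0 0 0 0; -1 .24 .95 0 0 0 0; -1 .24 .95 0 0 0 0'
python3 -m inch '-1 .24 .95 0 0 0 0; -1 .24 .95 0 0 0 0; -1 .24 .95 0 0 0 0; -1 .24 .95 0 0 0 0; -1 .24 .95 0 0 0 0; -1 0 .44 .4 0 0 0; -1 0 0 1 0 0 0; -1 0 0 1 0 0 0; -1 0 0 1 0 0 0; -1 0 0 0 0 0 0'
python3 -c "
from h import *
go([.372,.111,.065],82.7)"
```

```text
time_s: 22.98
ee_pos: [0.3877, -0.0473, 0.21]
eef_rot: [3.142, 0.0, 3.01]
force: [0.2, 0.7, 0.3]
grip_width: 0.0001
grip_force: 0.0
time_s: 24.22
ee_pos: [0.371, 0.1102, 0.1062]
eef_rot: [-3.14, -0.004, 3.013]
force: [-0.3, 0.9, -0.3]
grip_width: 0.0004
grip_force: 0.0
shift now [-0.04  0.03  1.37] rot [-0.01 -0.02 -0.01] shift in final axes [-0.03  0.03  1.37]
```

```bash
python3 -m inch '-1 0 0 .7 0 0 0; -1 0 0 .67 0 0 0; -1 -.3 0 0 0 0 0; -1 -.4 0 0 0 0 0; -1 -.4 0 0 0 0 0; -1 -.4 0 0 0 0 0; -1 -.4 0 0 0 0 0; -1 -.4 0 0 0 0 0; -1 -.4 0 0 0 0 0; -1 -.4 0 0 0 0 0'
python3 -m inch '-1 -.4 0 0 0 0 0; -1 -.4 0 0 0 0 0; -1 -.4 0 0 0 0 0; -1 -.4 0 0 0 0 0; -1 -.4 0 0 0 0 0; -1 -.4 0 0 0 0 0; -1 -.4 0 0 0 0 0; -1 -.4 0 0 0 0 0; -1 -.2 0 0 0 0 0; -1 0 0 0 0 0 0'
cat >> h.py <<'E'
def front():
    w=cloud(camera("top"));d=(w-MID)@RB.T
    m=(abs(d[...,1])<.112)&(d[...,0]>-.13)&(d[...,0]<.32)&(d[...,2]>.065)&(d[...,2]<.1)
    s=np.sort(d[m][:,0]);print("frontmost top-edge x (start about -.114, home +.076)",np.round(np.percentile(s,[.3,1,3,10]),4))
    print("tcp in drawer frame",np.round(RB@(ctrl.get_obs()["ee_pos"]-MID),4))
E
python3 -c "from h import *;front()"
```

```text
time_s: 25.48
ee_pos: [0.4651, 0.0989, 0.0669]
eef_rot: [3.142, -0.0, 3.014]
force: [-1.2, 0.8, 1.0]
grip_width: 0.0003
grip_force: 0.9
time_s: 26.72
ee_pos: [0.5659, 0.0859, 0.0668]
eef_rot: [-3.141, 0.0, 3.014]
force: [-0.8, -0.1, -1.2]
grip_width: 0.0005
grip_force: 0.0
frontmost top-edge x (start about -.114, home +.076) [0.0425 0.0513 0.1039 0.1359]
tcp in drawer frame [0.0328 0.0001 0.0508]
```

```bash
python3 -m inch '-1 -.2 0 0 0 0 0; -1 -.2 0 0 0 0 0; -1 -.2 0 0 0 0 0; -1 -.15 0 0 0 0 0; -1 -.1 0 0 0 0 0; -1 -.1 0 0 0 0 0; -1 0 0 0 0 0 0'
python3 -m inch '-1 -.05 0 0 0 0 0; -1 -.05 0 0 0 0 0; -1 0 0 0 0 0 0'
python3 -c "from h import *;front()"
```

```text
time_s: 27.65
ee_pos: [0.5939, 0.0824, 0.0669]
eef_rot: [-3.142, -0.0, 3.014]
force: [-2.2, 0.3, -0.6]
grip_width: 0.0004
grip_force: 0.7
time_s: 28.02
ee_pos: [0.5969, 0.082, 0.0668]
eef_rot: [3.142, 0.0, 3.014]
force: [-2.4, -0.7, -1.1]
grip_width: 0.0008
grip_force: 1.0
frontmost top-edge x (start about -.114, home +.076) [0.0724 0.0793 0.1098 0.1516]
tcp in drawer frame [0.0644 0.0002 0.0508]
```

```bash
for i in 1; do :; done
python3 -m inch '-1 -.05 0 0 0 0 0; -1 0 0 0 0 0 0'
python3 -m inch '-1 -.05 0 0 0 0 0; -1 0 0 0 0 0 0'
python3 -m inch '-1 -.05 0 0 0 0 0; -1 0 0 0 0 0 0'
```

```text
time_s: 28.32
ee_pos: [0.5984, 0.0818, 0.0669]
eef_rot: [-3.142, 0.0, 3.014]
force: [-0.7, -0.0, -1.1]
grip_width: 0.0006
grip_force: 0.8
time_s: 28.58
ee_pos: [0.5999, 0.0816, 0.0669]
eef_rot: [3.142, 0.0, 3.014]
force: [-0.4, 0.4, -1.7]
grip_width: 0.0006
grip_force: 0.6
time_s: 28.82
ee_pos: [0.6015, 0.0815, 0.0669]
eef_rot: [3.142, 0.0, 3.014]
force: [-1.1, -0.4, -0.6]
grip_width: 0.0002
grip_force: 0.4
```

```bash
python3 -m inch '-1 -.05 0 0 0 0 0; -1 0 0 0 0 0 0'
python3 -m inch '-1 -.05 0 0 0 0 0; -1 0 0 0 0 0 0'
python3 -m inch '-1 -.05 0 0 0 0 0; -1 0 0 0 0 0 0'
python3 -c "from h import *;front()"
```

```text
time_s: 29.08
ee_pos: [0.603, 0.0813, 0.067]
eef_rot: [3.142, 0.001, 3.014]
force: [0.7, -0.1, -0.7]
grip_width: 0.0004
grip_force: 0.2
time_s: 29.32
ee_pos: [0.6044, 0.0811, 0.067]
eef_rot: [3.142, 0.0, 3.014]
force: [-0.4, 0.2, -0.0]
grip_width: 0.0006
grip_force: 0.0
time_s: 29.58
ee_pos: [0.6059, 0.0809, 0.0669]
eef_rot: [3.142, 0.0, 3.014]
force: [-0.6, -0.4, 0.6]
grip_width: 0.0005
grip_force: 0.0
frontmost top-edge x (start about -.114, home +.076) [0.0815 0.0875 0.1078 0.1543]
tcp in drawer frame [0.0734 0.0002 0.0509]
```

```bash
python3 -m inch '-1 -.07 0 0 0 0 0; -1 0 0 0 0 0 0'
python3 -m inch '-1 -.07 0 0 0 0 0; -1 0 0 0 0 0 0'
python3 -m inch '-1 -.07 0 0 0 0 0; -1 0 0 0 0 0 0'
python3 -c "from h import *;front();cv2.imwrite('pics/end.png',cv2.resize(camera('scene')['img'][160:340,200:460],(780,540)))"
```

```text
time_s: 29.88
ee_pos: [0.6068, 0.0808, 0.0669]
eef_rot: [-3.141, -0.003, 3.015]
force: [-11.0, 1.1, 6.6]
grip_width: 0.0001
grip_force: 5.5
time_s: 30.12
ee_pos: [0.6068, 0.0808, 0.0669]
eef_rot: [-3.141, -0.008, 3.015]
force: [-29.8, 2.0, 17.2]
grip_width: 0.0004
grip_force: 14.7
time_s: 30.38
ee_pos: [0.6068, 0.0808, 0.0668]
eef_rot: [-3.14, -0.014, 3.015]
force: [-48.1, 2.3, 27.6]
grip_width: 0.0003
grip_force: 23.9
frontmost top-edge x (start about -.114, home +.076) [0.0824 0.0888 0.1079 0.1552]
tcp in drawer frame [0.0744 0.0002 0.0509]
```

View pics/end.png

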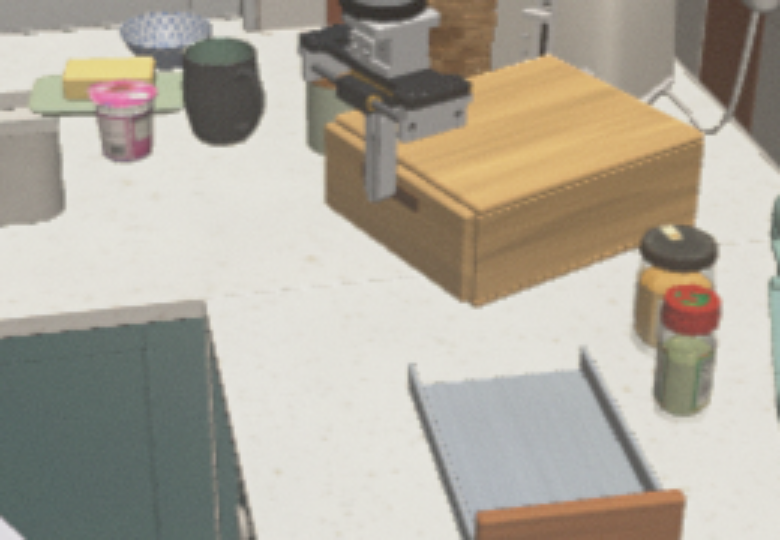

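The drawer is seated against its stop: the panel is flush with the housing at (470,250), and the force rises without any motion. The tray lies flat and empty. I'll back off and hand in.

```bash
python3 -m inch '-1 .3 0 0 0 0 0; -1 .5 0 0 0 0 0; -1 .8 0 0 0 0 0; -1 1 0 0 0 0 0; -1 0 0 -1 0 0 0; -1 0 0 -1 0 0 0; -1 0 0 -1 0 0 0; -1 0 0 0 0 0 0; -1 0 0 0 0 0 0; -1 0 0 0 0 0 0'
python3 -c "
from h import *
front();print(ticket.hand_in())"
```

```text
time_s: 31.72
ee_pos: [0.5342, 0.0899, 0.1558]
eef_rot: [-3.141, -0.002, 3.014]
force: [0.2, 0.4, 0.2]
grip_width: 0.0006
grip_force: 0.0
frontmost top-edge x (start about -.114, home +.076) [0.0819 0.0849 0.0962 0.1275]
tcp in drawer frame [1.300e-03 1.000e-04 1.399e-01]
the job is handed in; nothing more can be done
None
```

I handed the job in at about 32 s: all three rusks are in the drawer, it is pushed home against its stop, and the empty tray is flat on the worktop and let go; hand-in returned no verdict.

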